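# Make up two gift cartons of preserves

### The job

Make up two gift cartons from the stock on the bench: in the long carton stand the bottle in the middle compartment with the tall jar and the squat jar in the two end compartments (either way round), and in the short carton stand the tin and the small jar, one in each compartment (either way round). Everything must stand upright on the carton floor; set it down gently, never drop it. Leave the empty tumbler and the stack of spare lids where they are.

Things in the scene. Friction and masses are not known exactly. Their poses are not given: they have to be found in the camera images.
- long_carton: Long open cardboard carton with three compartments in a row, outside 88 x 256 x 30 mm. Each compartment is 80 x 80 mm inside, side by side along the carton's y axis; all outer walls and dividers are 4 mm thick and 30 mm high, the floor is 4 mm thick. Fixed to the bench. Origin: centre of its underside; x across, y along the row, z up. Compartment centres at y = -84, 0 and +84 mm.
- short_carton: Short open cardboard carton with two compartments, outside 88 x 172 x 30 mm. Each compartment is 80 x 80 mm inside, side by side along the carton's y axis; all outer walls and dividers are 4 mm thick and 30 mm high, the floor is 4 mm thick. Fixed to the bench. Origin: centre of its underside; x across, y along the row, z up. Compartment centres at y = -42 and +42 mm.
- tall_jar: Tall straight round glass jar with brownish preserve in it and a plain steel lid of the same width: 54 mm diameter, 116 mm high over the lid (lid 14 mm), about 0.3 kg, standing upright. Origin: centre of its underside, z up.
- squat_jar: Squat wide round glass jar with brownish preserve and a plain steel lid of the same width: 62 mm diameter, 70 mm high over the lid (lid 14 mm), about 0.25 kg, standing upright. Origin: centre of its underside, z up.
- small_jar: Small round glass jar with brownish preserve and a plain steel lid of the same width: 42 mm diameter, 62 mm high over the lid (lid 14 mm), about 0.12 kg, standing upright. Origin: centre of its underside, z up.
- bottle: Small round glass bottle with a brownish filling, 52 mm diameter up to 62 mm height, then a shoulder narrowing to a 24 mm neck at 82 mm, and a steel screw cap 30 mm in diameter from 90 to 118 mm (top); about 0.2 kg, standing upright, best gripped by the cap. Origin: centre of its underside, z up.
- tin: Rectangular plain steel tin with a dark seam below its lid, 64 mm (its x) by 44 mm (its y) by 90 mm high, about 0.2 kg, standing upright; grip it across the 44 mm. Origin: centre of its underside, z up.
- tumbler: Empty open drinking glass without lid, 66 mm diameter at the rim, 85 mm high; a bystander to leave alone. Origin: centre of its underside, z up.
- lid_stack: Stack of three spare steel lids lying upturned, white inside (one body), 66 mm diameter, 30 mm high; a bystander to leave alone. Origin: centre of its underside, z up.

How it is judged:
By the outcome, as a careful person would: the job done as asked, in the order asked, and still so for the second after the job is handed in, with the robot touching nothing.
It also fails if it takes over 144 s, if anything falls off the work surface, if the arm or the gripper's body presses on something with over 40 N, if the wrist force passes 120 N, or if a joint passes its speed limit or range.

### The arm

A 7-joint arm with a two-finger parallel gripper is mounted at the origin on the work surface. World frame = base frame: x ahead of the robot, y to its left, z up, the work surface at z = 0. Lengths are in mm, angles in rad, forces in N, time in s.
With the tool pointing down it reaches from about 425 to 950 mm from the base axis. Payload 16.7 kg.
Tool frame: the origin (TCP) lies at the centre of the arm's flange, where the gripper is bolted on; the fingertips stand 199 mm ahead of it and the grasp point (between the pads) lies 180 mm ahead of it (ctrl.finger_overhang is the distance from the TCP to the fingertips, in mm); z points along the fingers, y is the direction in which the jaws open and shut (so a half turn about z gives the same grasp; the last joint's range is limited). The gripper opens to 94 mm and grips with 3 to 60 N. Pads are 16 mm wide; open, the fingers measure 119 mm over their backs; the gripper's body (75 mm by 177 mm) begins 78 mm behind the grasp point.
Start: joints at [1.145, 0.426, 0.074, 1.606, -0.034, 1.111, -0.067], TCP at [184.43, -649.287, 404.667] pointing down, gripper open.
Joint ranges: [-2.85, 2.85], [-0.5, 2.14], [-1.23, 1.37], [0.21, 2.46], [-1.02, 4.16], [0.16, 2.05], [-2.73, 2.73]. Speed limits (rad/s): [1.89, 1.89, 2.39, 2.39, 3.01, 3.01, 3.01].

### API

Orientations are given as a unit quaternion [x, y, z, w].
In Python, from plant import ctrl, snapshot, camera_info, close_job gives the robot as it stands.
- The arm moves only by the shell command python3 -m inch 'ROWS' [FORCE]. ROWS is JSON, a list that holds one entry, the list of rows, each a list of 7 numbers: the shift along the tool's x, y, z in units of 40 mm (1.0 is 40 mm), then the turn, a rotation vector about the tool's x, y, z in degrees, then the finger opening in mm, from 0 to 94. In form: [[[x, y, z, ax, ay, az, claw], ...]]. A call has 1 to 20 rows; each row shifts and turns the commanded pose from where the row before left it, along the tool's axes as they then stand; what a row does not reach is not made up. A row lasts 1/10 s, in which the tool goes at most 50 mm and 8.59 degrees, less where a joint would pass 70% of its speed; a pose out of reach is approached as far as the arm can. A call is refused whole if a number of a shift passes 1 or a number of a turn 8.59, either way. A call with a gripper value outside its range is refused whole. The fingers move at their own pace and stop on an object; FORCE is the grip in N (left out, the last holds). Time passes only in rows, so rows that do not move let the fingers close. It gives the time, the measured TCP pose, the force and the opening at its end, in the units of the state.
- ctrl.sense(): the state, without advancing time (a new reading comes with each control period).
- snapshot(name): name is "scene" or "top"; returns the picture (400x640x3 uint8, red, green, blue); there is no depth.
- camera_info(name): a dict with "mtx" (3x3 intrinsics, pixels), "rvec" (rotation vector, rad) and "tvec" (3), from world to camera coordinates, as OpenCV has them. Camera axes: x right, y down, z forward; pixel columns grow to the right and rows downward; lengths in mm; the calibration is good to about 2 mm. A picture is of the moment at which its call begins. camera_info takes no time and is no camera call.
- close_job(): hands the job in, once; it reports no verdict.
The state is a dict: "time_s": time; "joint_pos": joint angles; "qd": joint speeds; "tau": joint torques, N m; "eef_pos": TCP position; "tool_rot": TCP orientation; "ft_force": force on the tool from outside, world axes, zero at the start; "moment": the same for the moment, N m; "opening": finger opening in mm.
Only numpy, scipy, OpenCV 4.12 (cv2) and the standard library are available. Lean on these libraries where they do the work, as an engineer would, in place of code of your own. Each camera call takes 0.05 s, during which the arm holds its last target.

## Working session

There is one attempt and no reset: what is moved stays moved. The work goes in short steps, Python scripts to look and compute and a shell command to move; the robot and the scene stay as the last step left them, time stands still between calls to the robot, and variables do not carry over. Pictures are saved under pics/ and viewed, and the job is handed in when it is done.

```bash
ls; mkdir -p pics; python3 - <<'E'
from plant import ctrl,snapshot,camera_info
import cv2
for n in("scene","top"):
    im=snapshot(n); cv2.imwrite(f"pics/{n}0.png",im[:,:,::-1]); print(n,camera_info(n))
s=ctrl.sense()
for k in s: print(k,s[k])
print(ctrl.finger_overhang)
E
```

```text
pics
scene {'mtx': array([[425.69812724,   0.        , 320.53295556],
       [  0.        , 425.69812724, 197.99002756],
       [  0.        ,   0.        ,   1.        ]]), 'rvec': array([ 1.52518065,  2.1029881 , -0.79006138]), 'tvec': array([ 167.23296786, -347.33668029, 1492.84337939])}
top {'mtx': array([[382.85324665,   0.        , 323.56582041],
       [  0.        , 382.85324665, 193.83681502],
       [  0.        ,   0.        ,   1.        ]]), 'rvec': array([ 2.13288495, -2.15955403,  0.19109961]), 'tvec': array([  -7.15307308,  551.29596923, 1053.97534712])}
time_s 0.1
joint_pos [ 1.14450967  0.42665631  0.07385854  1.60653454 -0.03408818  1.11079253
 -0.0670722 ]
qd [-9.71292246e-05 -1.22104532e-03  2.78901087e-04 -2.29084413e-03
 -7.19483955e-04 -1.31710418e-03 -1.17506491e-04]
tau [ 7.20236858e-03 -9.37470889e+01  3.67646523e+00 -4.55039620e+01
 -4.86819714e-02  1.68999180e-02  1.00466884e-04]
eef_pos [ 184.3934454  -649.15418419  404.05818301]
tool_rot [ 9.90438991e-01  1.37950300e-01 -1.22922557e-04 -5.52197177e-04]
ft_force [-0.2901956  -0.5188258  -0.17328119]
moment [0.04455064 0.00396131 0.05201357]
opening 94.11271944374718
199.2
```

View pics/scene0.png

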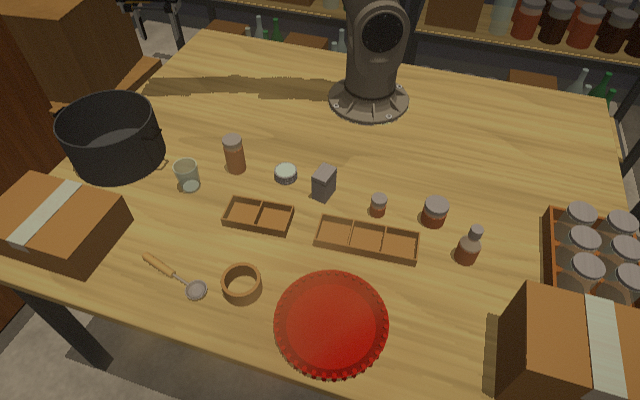

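View pics/top0.png

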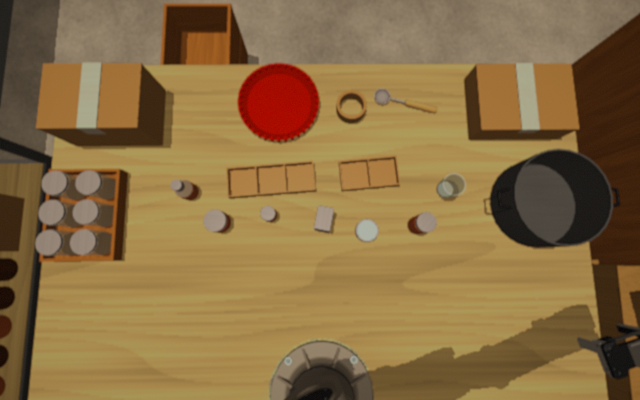

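The scene picture shows, from left to right, the tumbler (187,175), tall jar (234,155), lids (286,173), tin (323,183), small jar (378,205), squat jar (434,212) and bottle (467,245). The short carton is at (258,216) and the long carton at (367,240). The top view has the same things mirrored, with the robot at the bottom. Next I'll enlarge the pictures to measure.

```bash
python3 - <<'E'
import cv2
a=cv2.imread("pics/top0.png")[145:250,160:480]; cv2.imwrite("pics/topc.png",cv2.resize(a,None,fx=2.5,fy=2.5,interpolation=cv2.INTER_CUBIC))
a=cv2.imread("pics/scene0.png")[125:275,165:495]; cv2.imwrite("pics/scenec.png",cv2.resize(a,None,fx=2.4,fy=2.4,interpolation=cv2.INTER_CUBIC))
E
```

```text
(no output)
```

View pics/topc.png

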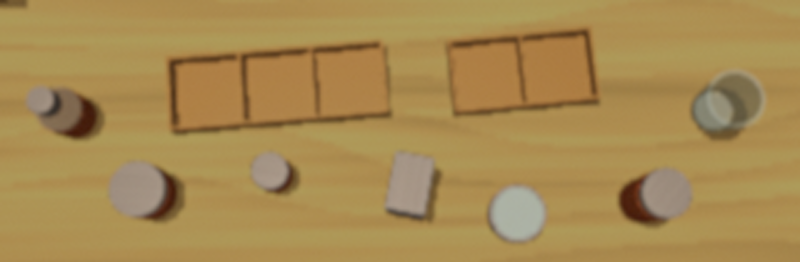

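View pics/scenec.png

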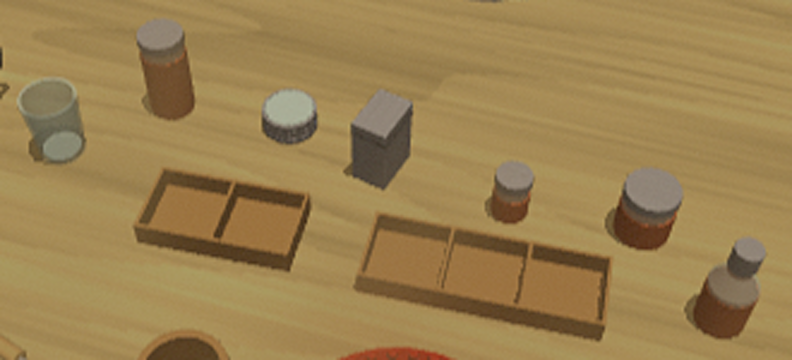

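The crops are clear: grey lid tops on the jars, the tin top and the carton rims are all separable. I'll measure them with masks and rays.

```bash
cat > h.py <<'E'
import cv2,numpy as np
from plant import camera_info
def cast(n,px,z):
    c=camera_info(n);R=cv2.Rodrigues(c["rvec"])[0];t=np.array(c["tvec"])
    p=np.atleast_2d(np.array(px,float))
    u=cv2.undistortPoints(p[:,None,:],c["mtx"],None)[:,0]
    d=np.c_[u,np.ones(len(u))]@R; o=-R.T@t
    return o+d*((z-o[2])/d[:,2])[:,None]
def proj(n,P):
    c=camera_info(n);return cv2.projectPoints(np.array(P,float).reshape(-1,1,3),c["rvec"],c["tvec"],c["mtx"],None)[0][:,0]
E
python3 - <<'E'
import cv2,numpy as np
from h import *
for n,roi in(("top",(145,250,160,480)),("scene",(125,275,165,495))):
    im=cv2.imread(f"pics/{n}0.png");hsv=cv2.cvtColor(im,cv2.COLOR_BGR2HSV)
    print(n,camera_info(n)["tvec"])
    m=np.zeros(im.shape[:2],np.uint8);y0,y1,x0,x1=roi
    m[y0:y1,x0:x1]=((hsv[y0:y1,x0:x1,1]<75)&(hsv[y0:y1,x0:x1,2]>80))*255
    k,l,st,ce=cv2.connectedComponentsWithStats(m)
    vis=cv2.resize(m[y0:y1,x0:x1],None,fx=2.4,fy=2.4);cv2.imwrite(f"pics/m_{n}.png",vis)
    for i in range(1,k):
        if st[i,4]>30:
            cs,_=cv2.findContours((l==i).astype(np.uint8),0,1)
            print(st[i],ce[i].round(1),hsv[l==i].mean(0).round(),cv2.minAreaRect(cs[0]))
im=cv2.imread("pics/top0.png");hsv=cv2.cvtColor(im,cv2.COLOR_BGR2HSV)
print("carton floor hsv",hsv[180,272],hsv[175,355],"table",hsv[250,300],hsv[180,330])
E
```

```text
top [  -7.15307308  551.29596923 1053.97534712]
[437 179  21  18 214] [445.4 188.8] [ 27.  46. 136.] ((446.75006103515625, 190.25001525878906), (19.798988342285156, 14.849242210388184), 45.0)
[171 180  11  11  95] [176.2 184.9] [ 15.  55. 146.] ((176.0, 185.0), (10.0, 10.0), 90.0)
[261 206  15  15 165] [267.6 213. ] [ 15.  52. 161.] ((267.5000305175781, 213.00003051757812), (13.435027122497559, 13.435027122497559), 45.0)
[314 206  19  26 382] [323.5 218.5] [ 15.  50. 161.] ((323.7115173339844, 218.44232177734375), (16.08152198791504, 24.122283935546875), 11.309932708740234)
[204 210  22  21 381] [214.7 220.3] [ 15.  52. 158.] ((214.5, 220.0), (20.0, 21.0), 90.0)
[416 213  20  19 300] [425.8 222. ] [ 15.  52. 153.] ((425.5, 222.0), (18.0, 19.0), 90.0)
[356 219  22  23 408] [366.5 230. ] [ 36.  26. 171.] ((366.5, 230.0), (22.0, 21.0), 90.0)
scene [ 167.23296786 -347.33668029 1492.84337939]
[222 133  19  13 197] [231. 139.] [ 17.  55. 144.] ((231.0, 139.0), (12.0, 18.0), 90.0)
[172 158  27  34 422] [187.7 177.6] [ 27.  55. 125.] ((188.0, 173.5), (34.882659912109375, 23.702320098876953),
[... 189 characters left out ...]
1279296875), (15.894862174987793, 22.690898895263672), 38.1572265625)
[320 177  15  24 121] [328.1 189.6] [16. 69. 84.] ((327.4000244140625, 188.7000274658203), (11.180339813232422, 25.93838882446289), 26.56505012512207)
[372 192  15  13 149] [379.2 198. ] [ 16.  51. 143.] ((379.0, 198.0), (12.0, 14.0), 90.0)
[425 195  24  21 365] [437.1 204.2] [ 16.  46. 140.] ((437.0440979003906, 203.92645263671875), (24.009803771972656, 18.3503475189209), 30.963754653930664)
[471 224  13  15 127] [477.1 229.9] [ 16.  50. 131.] ((477.3243103027344, 230.44593811035156), (13.809514999389648, 12.001126289367676), 80.53767395019531)
carton floor hsv [ 17 149 175] [ 17 154 174] table [ 20 135 174] [ 20 141 161]
```

View pics/m_top.png

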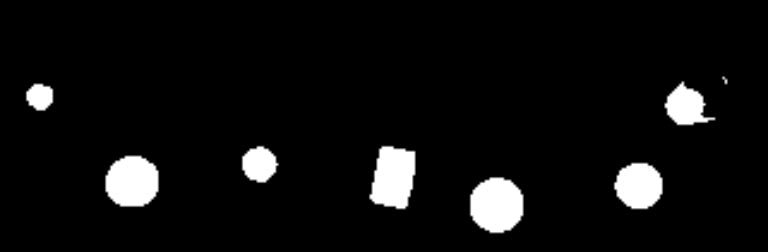

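View pics/m_scene.png

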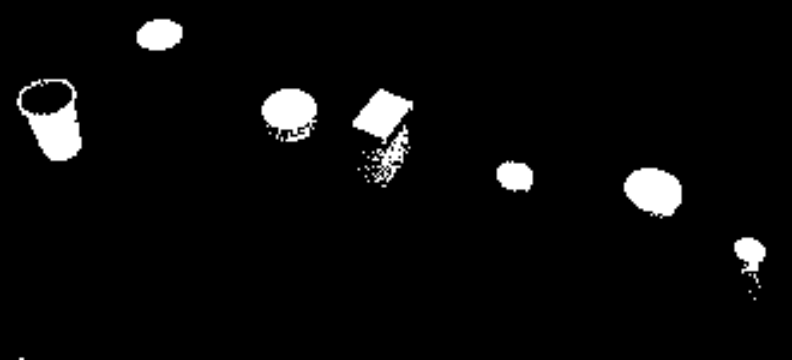

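The masks are clean on the lids and the tin top; in the scene view there is some spill onto the tin, tumbler and bottle sides. Now I'll cast the tops and find the cartons.

```bash
python3 - <<'E'
import cv2,numpy as np
from h import *
T=dict(bottle=((176.2,184.9),118,(477.3,228.9)),small=((267.6,213),62,(379.2,198)),tin=((323.6,218.5),90,(323.9,172.2)),squat=((214.7,220.3),70,(436.8,203.5)),tall=((425.8,222),116,(231,139)),lids=((366.5,230),30,(285.5,170)))
for k,(a,z,b) in T.items(): print(k,cast("top",a,z)[0].round(1),cast("scene",b,z)[0].round(1))
# tin yaw
im=cv2.imread("pics/top0.png");hsv=cv2.cvtColor(im,cv2.COLOR_BGR2HSV)
m=((hsv[...,1]<75)&(hsv[...,2]>80)).astype(np.uint8);m[:, :312]=0;m[:,335:]=0;m[:204]=0;m[234:]=0
ys,xs=np.nonzero(m);P=cast("top",np.c_[xs,ys],90)[:,:2]
r=cv2.minAreaRect(P.astype(np.float32));print("tin",r)
w,v=np.linalg.eigh(np.cov(P.T));print("pca long axis",v[:,1],np.degrees(np.arctan2(v[1,1],v[0,1])),np.sqrt(12*w))
m=((hsv[...,0]<=18)&(hsv[...,1]>90)).astype(np.uint8)*255
m[:155]=0;m[205:]=0;m[:,:222]=0;m[:,405:]=0
m=cv2.morphologyEx(m,cv2.MORPH_OPEN,np.ones((2,2)))
cv2.imwrite("pics/m_car.png",cv2.resize(m[150:210,215:415],None,fx=4,fy=4))
for a,b in((222,325),(333,405)):
    q=np.zeros_like(m);q[:,a:b]=m[:,a:b]
    ys,xs=np.nonzero(q);P=cast("top",np.c_[xs,ys],30)[:,:2].astype(np.float32)
    print(cv2.minAreaRect(P))
E
```

```text
bottle [567.8 380.  118. ] [570.8 382.4 118. ]
small [495.8 143.4  62. ] [498.6 144.7  62. ]
tin [475.9 -12.3  90. ] [480.7 -11.7  90. ]
squat [476.5 287.6  70. ] [478.  288.5  70. ]
tall [ 460.7 -283.5  116. ] [ 463.4 -285.4  116. ]
lids [ 447.1 -136.    30. ] [ 449.3 -135.6   30. ]
tin ((476.19268798828125, -12.59579086303711), (43.6704216003418, 65.82716369628906), 78.11929321289062)
pca long axis [-0.98272068  0.18509475] 169.3333433656282 [42.90053768 65.23641023]
((595.6428833007812, 136.798583984375), (92.71251678466797, 259.2851257324219), 3.6467528343200684)
((611.376953125, -151.44764709472656), (94.1501235961914, 176.39305114746094), 4.872504234313965)
```

View pics/m_car.png

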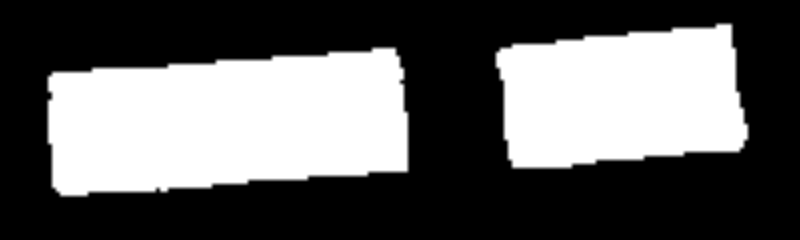

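The two views agree within 3–5 mm, and the measured sizes match the given ones to within about 5 mm. I'll check the cartons in the scene view and locate the tumbler.

```bash
python3 - <<'E'
import numpy as np
from h import *
f=lambda L:[(165+x/2.4,125+y/2.4) for x,y in L]
for L in ([(378,214),(612,258),(603,325),(357,280)],[(163,170),(310,193),(290,255),(136,228)]):
    P=cast("scene",f(L),30)[:,:2];print(P.round(1).tolist(),P.mean(0).round(1),[np.linalg.norm(P[i]-P[i-1]).round(1) for i in range(4)])
for (cx,cy,yaw,ys) in((596.5,137,3.65,(-84,0,84)),(612,-151.5,4.87,(-42,42))):
    a=np.radians(yaw)
    for y in ys: print((round(cx-y*np.sin(a),1),round(cy+y*np.cos(a),1)),end=' ')
    for n in("top","scene"): print(proj(n,[[cx-y*np.sin(a),cy+y*np.cos(a),4] for y in ys]).round(1).tolist())
print("tumbler base",cast("top",(445,190),0),cast("scene",(191,186),0),"pot",cast("top",(550,200),150))
E
```

```text
[[571.1, 14.1], [550.9, 264.8], [636.6, 269.6], [661.2, 20.3]] [604.9 142.2] [np.float64(90.3), np.float64(251.5), np.float64(85.8), np.float64(250.5)]
[[586.1, -234.4], [566.2, -66.2], [652.8, -56.4], [670.6, -225.4]] [ 618.9 -145.6] [np.float64(85.0), np.float64(169.4), np.float64(87.2), np.float64(169.9)]
(np.float64(601.8), np.float64(53.2)) (np.float64(596.5), np.float64(137.0)) (np.float64(591.2), np.float64(220.8)) [[300.6, 179.5], [272.5, 181.5], [244.3, 183.6]]
[[333.2, 233.0], [365.3, 239.7], [398.1, 246.5]]
(np.float64(615.6), np.float64(-193.3)) (np.float64(608.4), np.float64(-109.7)) [[382.7, 174.2], [354.9, 176.8]]
[[243.5, 213.7], [273.6, 219.4]]
tumbler base [[ 565.93646306 -380.14770117    0.        ]] [[ 566.42328736 -379.48333832    0.        ]] pot [[ 511.31215978 -602.38722424  150.        ]]
```

```bash
python3 -m inch '[[[0,0,-0.7,0,0,-5,94],[0,0.3,-0.7,0,0,-5,94],[0,0,-0.7,0,0,-5,94],[0,0,-0.7,0,0,-5,94]]]' 10
```

```text
time_s: 0.5
eef_pos: [188.7, -660.5, 517.3]
tool_rot: [0.951, 0.31, -0.0, -0.0]
ft_force: [0.3, -0.1, -1.1]
opening: 94.0
```

```bash
python3 -m inch '[[[0,0,0,0,0,-6,94],[0,0,0,0,0,-6,94],[0,0,0,0,0,-6,94],[0,0,0,0,0,-6,94],[0,0,0,0,0,-6,94],[0,0,0,0,0,-6,94],[0,0,0,0,0,-6,94],[0,0,0,0,0,-6,94],[0,0,0,0,0,-6,94],[0.7,0.3,0,0,0,0,94],[0.7,0.3,0,0,0,0,94],[0.7,0.3,0,0,0,0,94],[0.7,0.3,0,0,0,0,94]]]' 10
```

```text
time_s: 1.8
eef_pos: [237.3, -547.4, 516.2]
tool_rot: [0.708, 0.706, 0.0, -0.0]
ft_force: [1.0, -0.5, -0.7]
opening: 94.0
```

```bash
python3 -m inch '[[[0.75,0.6,0,0,0,0,94],[0.75,0.6,0,0,0,0,94],[0.75,0.6,0,0,0,0,94],[0.75,0.6,0,0,0,0,94],[0.75,0.6,0,0,0,0,94],[0.75,0.6,0,0,0,0,94],[0.75,0.6,0,0,0,0,94],[0.75,0.6,0,0,0,0,94],[0.75,0.6,0,0,0,0,94],[0.75,0.6,0,0,0,0,94],[0.75,0.6,0,0,0,0,94],[0.75,0.6,0,0,0,0,94],[0.9,0.1,0.2,0,0,0,94],[0.9,0.1,0.2,0,0,0,94],[0.9,0.1,0.2,0,0,0,94],[0.9,0.1,0.2,0,0,0,94],[0.9,0.1,0.2,0,0,0,94],[0.9,0.1,0.2,0,0,0,94],[0.9,0.1,0.2,0,0,0,94],[0.9,0.1,0.2,0,0,0,94]]]' 10
```

```text
time_s: 3.8
eef_pos: [558.5, 99.9, 452.2]
tool_rot: [0.708, 0.706, -0.0, -0.0]
ft_force: [-0.3, 0.4, -0.6]
opening: 93.7
```

```bash
python3 -m inch '[[[0.7,0.03,0.2,0,0,0,70],[0.7,0.03,0.2,0,0,0,70],[0.7,0.03,0.2,0,0,0,70],[0.7,0.03,0.2,0,0,0,70],[0.7,0.03,0.2,0,0,0,70],[0.7,0.03,0.2,0,0,0,70],[0.7,0.03,0.2,0,0,0,70],[0.7,0.03,0.2,0,0,0,70],[0.7,0.03,0.2,0,0,0,70],[0.7,0.03,0.2,0,0,0,70],[0,0,0,0,0,0,70],[0,0,0,0,0,0,70],[0,0,0,0,0,0,70]]]' 10; python3 - <<'E'
from plant import ctrl,snapshot
import cv2
a=snapshot("scene");cv2.imwrite("pics/s1.png",cv2.resize(a[125:325,300:620,::-1],None,fx=2.5,fy=2.5,interpolation=cv2.INTER_CUBIC))
a=snapshot("top");cv2.imwrite("pics/t1.png",cv2.resize(a[100:300,120:440,::-1],None,fx=2.5,fy=2.5,interpolation=cv2.INTER_CUBIC))
E
```

```text
time_s: 5.1
eef_pos: [571.6, 377.7, 372.6]
tool_rot: [0.708, 0.706, -0.0, 0.0]
ft_force: [-0.9, -0.7, -0.4]
opening: 70.1
```

View pics/s1.png

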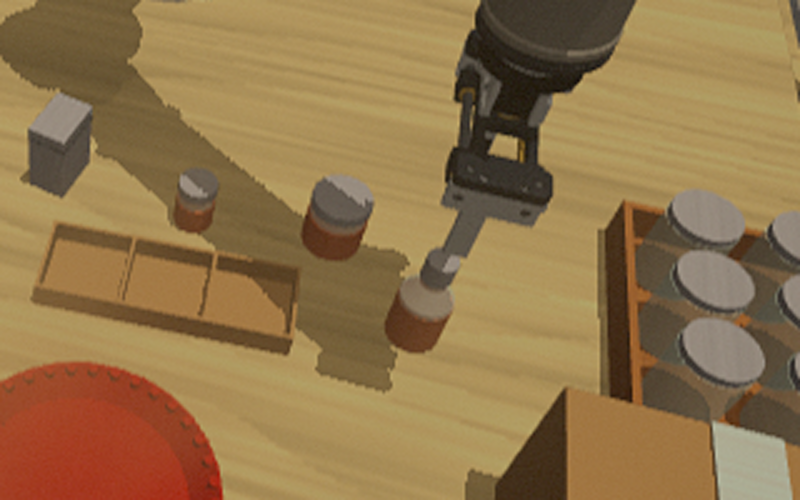

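View pics/t1.png

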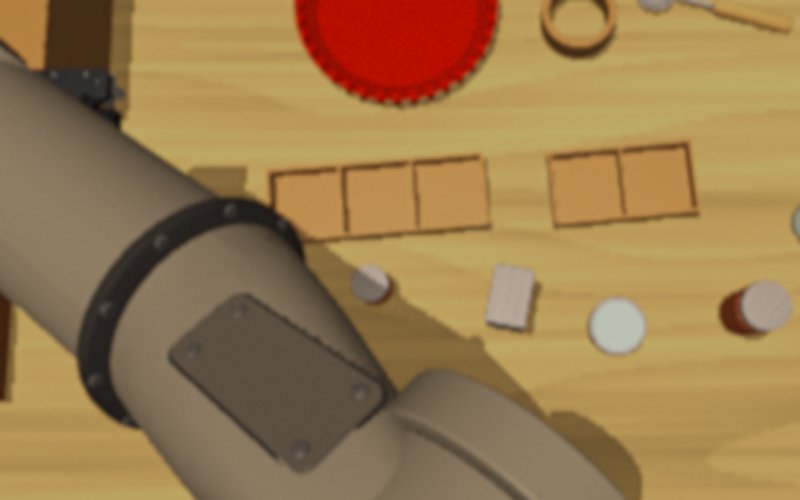

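The scene view shows the open fingers (465,225 in the crop) standing over the bottle cap (440,265), with nothing near them. Descending.

```bash
python3 -m inch '[[[0.08,-0.04,0.4,0,0,0,70],[0,0,0.4,0,0,0,70],[0,0,0.4,0,0,0,70],[0,0,0.4,0,0,0,70],[0,0,0.4,0,0,0,70],[0,0,0.2,0,0,0,70],[0,0,0,0,0,0,70],[0,0,0,0,0,0,20],[0,0,0,0,0,0,20],[0,0,0,0,0,0,20],[0,0,0,0,0,0,20],[0,0,0,0,0,0,20],[0,0,0,0,0,0,20],[0,0,0,0,0,0,20]]]' 20
```

```text
time_s: 6.6
eef_pos: [569.7, 381.8, 284.9]
tool_rot: [0.708, 0.706, 0.0, 0.0]
ft_force: [-1.1, -1.3, 0.6]
opening: 29.5
```

```bash
python3 -m inch '[[[0,0,-0.2,0,0,0,20],[0,0,-0.4,0,0,0,20],[0,0,-0.5,0,0,0,20],[0,0,-0.5,0,0,0,20],[-0.3,0.04,0,0,0,0,20],[-0.6,0.07,0,0,0,0,20],[-0.6,0.07,0,0,0,0,20],[-0.6,0.07,0,0,0,0,20],[-0.6,0.07,0,0,0,0,20],[-0.6,0.07,0,0,0,0,20],[-0.6,0.07,0,0,0,0,20],[-0.6,0.07,0,0,0,0,20],[-0.6,0.07,0,0,0,0,20],[-0.6,0.07,0,0,0,0,20],[-0.3,0.03,0,0,0,0,20],[-0.1,0,0,0,0,0,20],[0,0,0,0,0,0,20],[0,0,0,0,0,0,20]]]' 20;  python3 - <<'E'
from plant import ctrl,snapshot
import cv2
a=snapshot("scene");cv2.imwrite("pics/s2.png",cv2.resize(a[125:325,240:560,::-1],None,fx=2.5,fy=2.5,interpolation=cv2.INTER_CUBIC))
E
```

```text
time_s: 8.4
eef_pos: [596.8, 138.8, 348.8]
tool_rot: [0.708, 0.707, 0.0, -0.0]
ft_force: [-0.5, 0.1, -2.5]
opening: 30.1
```

View pics/s2.png

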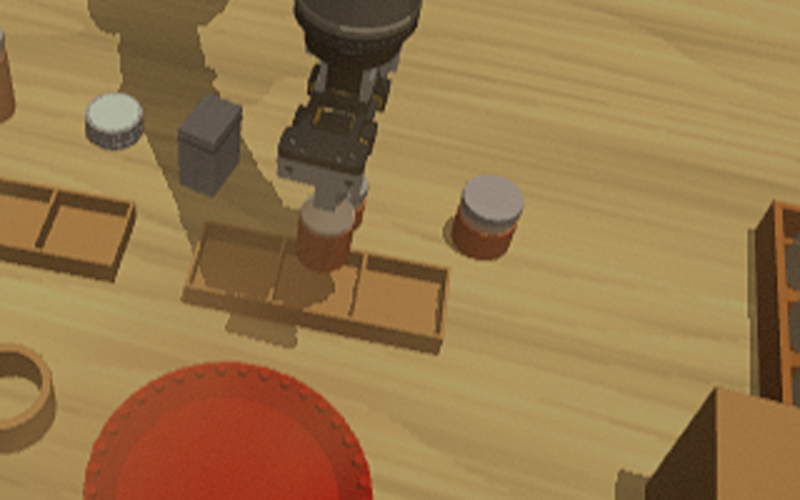

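The bottle hangs above the carton's middle compartment. Lowering.

```bash
python3 -m inch '[[[0,0.02,0.3,0,0,0,20],[0,0,0.4,0,0,0,20],[0,0,0.4,0,0,0,20],[0,0,0.2,0,0,0,20],[0,0,0.1,0,0,0,20],[0,0,0.05,0,0,0,20],[0,0,0,0,0,0,20],[0,0,0,0,0,0,20]]]' 20;  python3 - <<'E'
from plant import ctrl,snapshot
import cv2
a=snapshot("scene");cv2.imwrite("pics/s3.png",cv2.resize(a[200:280,300:430,::-1],None,fx=6,fy=6,interpolation=cv2.INTER_CUBIC))
E
```

```text
time_s: 9.25
eef_pos: [598.1, 137.7, 291.2]
tool_rot: [0.708, 0.706, 0.0, 0.0]
ft_force: [0.2, 0.4, -1.9]
opening: 29.6
```

View pics/s3.png

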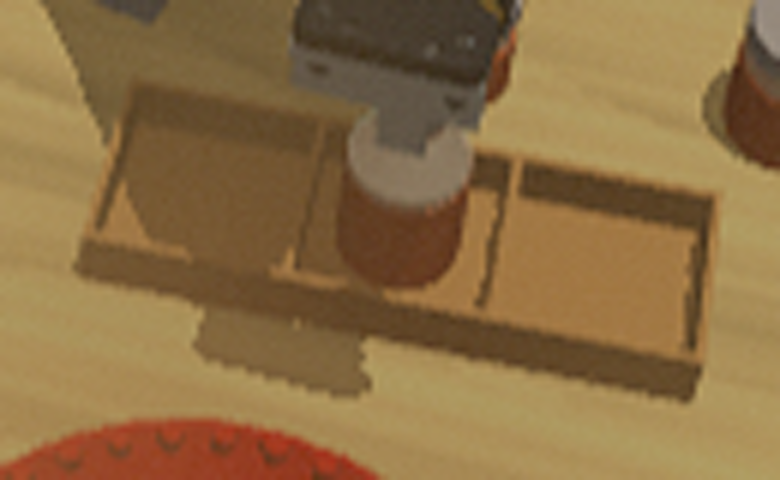

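The bottle sits centred in the middle compartment with about 2 mm still to go. I'll ease it down.

```bash
python3 -m inch '[[[0,0,0.03,0,0,0,20],[0,0,0.02,0,0,0,20],[0,0,0.01,0,0,0,20],[0,0,0,0,0,0,20]]]' 20; python3 -m inch '[[[0,0,0.02,0,0,0,20],[0,0,0,0,0,0,20]]]' 20
```

```text
time_s: 9.7
eef_pos: [598.0, 137.8, 288.8]
tool_rot: [0.708, 0.706, 0.0, 0.0]
ft_force: [-1.0, -0.1, 5.2]
opening: 29.7
time_s: 9.9
eef_pos: [598.1, 138.1, 288.7]
tool_rot: [0.708, 0.706, 0.0, 0.0]
ft_force: [-4.6, -1.0, 17.2]
opening: 29.5
```

```bash
python3 -m inch '[[[0,0,-0.03,0,0,0,70],[0,0,0,0,0,0,70],[0,0,0,0,0,0,70],[0,0,0,0,0,0,70],[0,0,-0.2,0,0,0,70],[0,0,-0.5,0,0,0,70],[0,0,-0.7,0,0,0,70],[0,0,-0.5,0,0,0,94],[-0.8,-0.26,0,0,0,0,94],[-0.8,-0.26,0,0,0,0,94],[-0.8,-0.26,0,0,0,0,94],[-0.8,-0.26,0,0,0,0,94],[-0.8,-0.26,0,0,0,0,94],[-0.8,-0.26,0,0,0,0,94],[-0.8,-0.26,0,0,0,0,94],[-0.8,-0.26,0,0,0,0,94],[-0.8,-0.26,0,0,0,0,94],[-0.8,-0.26,0,0,0,0,94]]]' 20; python3 -m inch '[[[-0.8,-0.26,0,0,0,0,94],[-0.8,-0.26,0,0,0,0,94],[-0.8,-0.26,0,0,0,0,94],[-0.1,0,0,0,0,0,94],[0,0,0,0,0,0,94],[0,0,0,0,0,0,94],[0,0,0,0,0,0,94]]]' 20;python3 - <<'E'
from plant import ctrl,snapshot
import cv2
a=snapshot("scene");cv2.imwrite("pics/s4.png",cv2.resize(a[100:300,160:480,::-1],None,fx=2.5,fy=2.5,interpolation=cv2.INTER_CUBIC))
E
```

```text
time_s: 11.7
eef_pos: [492.5, -183.2, 365.4]
tool_rot: [0.708, 0.706, 0.0, 0.0]
ft_force: [0.2, -0.2, 0.6]
opening: 94.0
time_s: 12.4
eef_pos: [462.2, -280.8, 364.9]
tool_rot: [0.707, 0.707, 0.0, 0.0]
ft_force: [0.3, 0.6, 0.4]
opening: 94.2
```

View pics/s4.png

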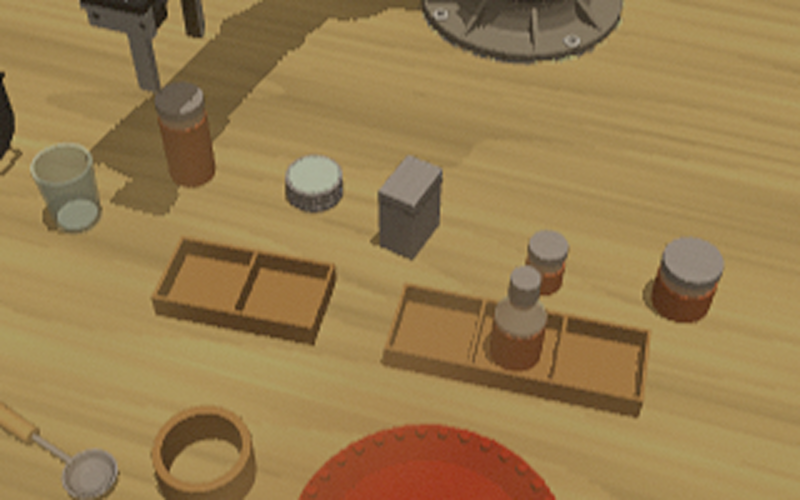

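The bottle stands upright in the middle compartment (518,345 in the crop), and the gripper is above the tall jar (183,100). Descending.

```bash
python3 -m inch '[[[-0.09,0,0.4,0,0,0,94],[0,0,0.5,0,0,0,94],[0,0,0.5,0,0,0,94],[0,0,0.5,0,0,0,94],[0,0,0.4,0,0,0,94],[0,0,0.3,0,0,0,94],[0,0,0,0,0,0,94],[0,0,0,0,0,0,40],[0,0,0,0,0,0,40],[0,0,0,0,0,0,40],[0,0,0,0,0,0,40],[0,0,0,0,0,0,40],[0,0,0,0,0,0,40],[0,0,0,0,0,0,40]]]' 25
```

```text
time_s: 13.85
eef_pos: [461.5, -285.7, 260.9]
tool_rot: [0.708, 0.706, -0.0, -0.0]
ft_force: [-4.1, 0.1, 5.1]
opening: 53.7
```

```bash
python3 -m inch '[[[0,0,-0.2,0,0,0,40],[0,0,-0.5,0,0,0,40],[0,0,-0.7,0,0,0,40],[0,0,-0.7,0,0,0,40],[0,0,-0.7,0,0,0,40],[0.2,0.1,-0.4,0,0,0,40],[0.7,0.3,0,0,0,0,40],[0.7,0.3,0,0,0,0,40],[0.7,0.3,0,0,0,0,40],[0.7,0.3,0,0,0,0,40],[0.7,0.3,0,0,0,0,40],[0.7,0.3,0,0,0,0,40],[0.7,0.3,0,0,0,0,40],[0.7,0.3,0,0,0,0,40],[0.7,0.3,0,0,0,0,40],[0.7,0.3,0,0,0,0,40],[0.7,0.3,0,0,0,0,40],[0.5,0.15,0,0,0,0,40],[0.1,0,0,0,0,0,40],[0,0,0,0,0,0,40]]]' 25;python3 -m inch '[[[0,0,0.3,0,0,0,40],[0,0,0.5,0,0,0,40],[0,0,0.5,0,0,0,40],[0,0,0,0,0,0,40],[0,0,0,0,0,0,40]]]' 25; python3 - <<'E'
from plant import ctrl,snapshot
import cv2
a=snapshot("scene");cv2.imwrite("pics/s5.png",cv2.resize(a[140:280,260:480,::-1],None,fx=3.5,fy=3.5,interpolation=cv2.INTER_CUBIC))
E
```

```text
time_s: 15.85
eef_pos: [604.3, 54.8, 388.7]
tool_rot: [0.707, 0.707, -0.0, -0.0]
ft_force: [-0.4, -0.0, -3.6]
opening: 54.0
time_s: 16.35
eef_pos: [604.4, 53.3, 336.6]
tool_rot: [0.708, 0.706, -0.0, -0.0]
ft_force: [0.1, -0.1, -2.7]
opening: 53.6
```

View pics/s5.png

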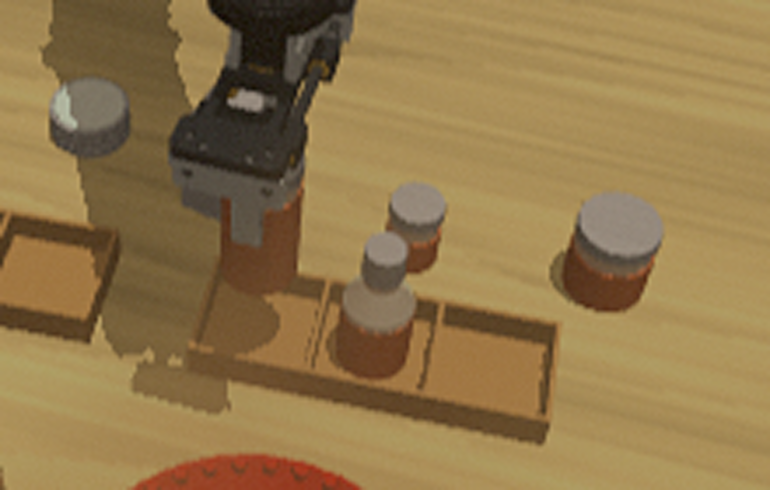

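The jar is above the left end compartment with its base at 76 mm. Lowering.

```bash
python3 -m inch '[[[0.02,0,0.3,0,0,0,40],[0,0,0.5,0,0,0,40],[0,0,0.5,0,0,0,40],[0,0,0.3,0,0,0,40],[0,0,0.1,0,0,0,40],[0,0,0.05,0,0,0,40],[0,0,0,0,0,0,40],[0,0,0,0,0,0,40]]]' 25
```

```text
time_s: 17.2
eef_pos: [604.8, 54.9, 267.4]
tool_rot: [0.708, 0.706, 0.0, 0.0]
ft_force: [0.4, 0.9, -3.2]
opening: 53.6
```

```bash
python3 - <<'E'
from plant import ctrl,snapshot
import cv2
a=snapshot("scene");cv2.imwrite("pics/s6.png",cv2.resize(a[180:280,290:450,::-1],None,fx=5,fy=5,interpolation=cv2.INTER_CUBIC))
E
```

```text
(no output)
```

View pics/s6.png

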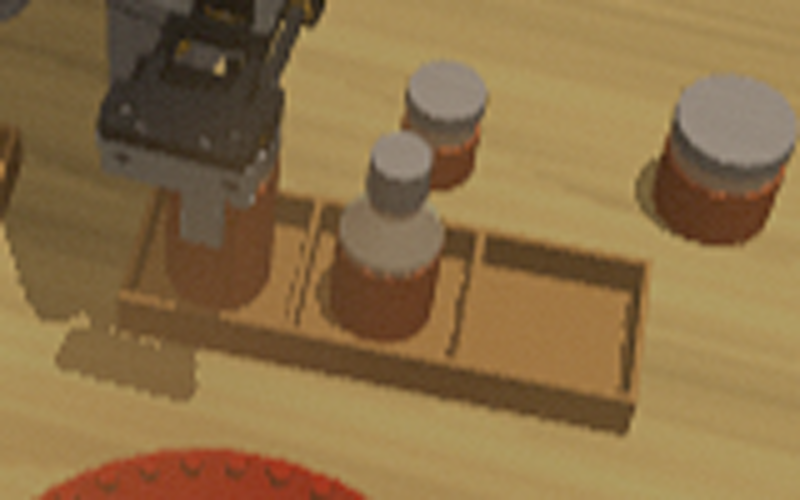

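The jar is inside the left end compartment, clear of all walls. I'll ease down the last 2–3 mm.

```bash
python3 -m inch '[[[0,0,0.03,0,0,0,40],[0,0,0.02,0,0,0,40],[0,0,0.01,0,0,0,40],[0,0,0,0,0,0,40]]]' 25
```

```text
time_s: 17.65
eef_pos: [604.5, 54.9, 264.9]
tool_rot: [0.708, 0.706, 0.0, 0.0]
ft_force: [-3.7, -0.3, 6.4]
opening: 53.7
```

```bash
python3 -m inch '[[[0,0,-0.03,0,0,0,70],[0,0,0,0,0,0,70],[0,0,0,0,0,0,70],[0,0,0,0,0,0,70],[0,0,-0.3,0,0,0,80],[0,0,-0.7,0,0,0,80],[0,0,-0.7,0,0,0,94],[0,0,-0.7,0,0,0,94],[0.3,-0.15,0,0,0,0,94],[0.7,-0.4,0,0,0,0,94],[0.7,-0.4,0,0,0,0,94],[0.7,-0.4,0,0,0,0,94],[0.7,-0.4,0,0,0,0,94],[0.7,-0.4,0,0,0,0,94],[0.7,-0.4,0,0,0,0,94],[0.7,-0.4,0,0,0,0,94],[0.6,-0.24,0,0,0,0,94],[0,0,0,0,0,0,94],[0,0,0,0,0,0,94],[0,0,0,0,0,0,94]]]' 25; python3 - <<'E'
from plant import ctrl,snapshot
import cv2
a=snapshot("scene");cv2.imwrite("pics/s7.png",cv2.resize(a[130:290,290:510,::-1],None,fx=3.6,fy=3.6,interpolation=cv2.INTER_CUBIC))
E
```

```text
time_s: 19.65
eef_pos: [477.8, 286.4, 361.5]
tool_rot: [0.708, 0.706, -0.0, 0.0]
ft_force: [-0.1, 0.1, -0.2]
opening: 94.0
```

View pics/s7.png

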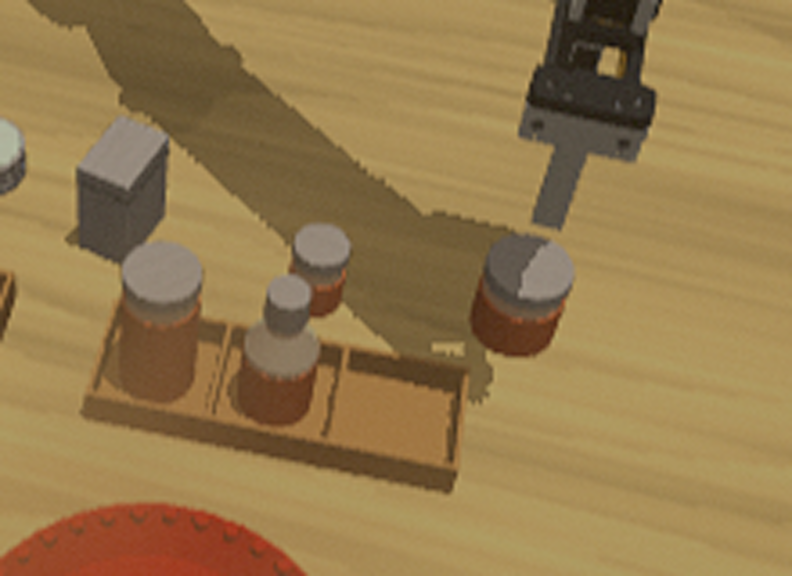

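The bottle and the tall jar both stand upright, and the gripper is above the squat jar (530,270 in the crop). Descending.

```bash
python3 -m inch '[[[0.04,0,0.4,0,0,0,94],[0,0,0.6,0,0,0,94],[0,0,0.6,0,0,0,94],[0,0,0.6,0,0,0,94],[0,0,0.6,0,0,0,94],[0,0,0.3,0,0,0,94],[0,0,0.15,0,0,0,94],[0,0,0,0,0,0,94],[0,0,0,0,0,0,50],[0,0,0,0,0,0,50],[0,0,0,0,0,0,50],[0,0,0,0,0,0,50],[0,0,0,0,0,0,50],[0,0,0,0,0,0,50]]]' 25
```

```text
time_s: 21.1
eef_pos: [477.4, 288.9, 231.9]
tool_rot: [0.708, 0.706, 0.0, 0.0]
ft_force: [-1.9, -1.5, 6.6]
opening: 61.9
```

```bash
python3 -m inch '[[[0,0,-0.2,0,0,0,50],[0,0,-0.5,0,0,0,50],[0,0,-0.5,0,0,0,50],[0,0,-0.5,0,0,0,50],[-0.18,0.28,0,0,0,0,50],[-0.3,0.5,0,0,0,0,50],[-0.3,0.5,0,0,0,0,50],[-0.3,0.5,0,0,0,0,50],[-0.3,0.5,0,0,0,0,50],[-0.2,0.4,0,0,0,0,50],[-0.1,0.2,0,0,0,0,50],[0,0,0,0,0,0,50],[0,0,0,0,0,0,50],[0,0,0.3,0,0,0,50],[0,0,0.5,0,0,0,50],[0,0,0,0,0,0,50],[0,0,0,0,0,0,50]]]' 25; python3 - <<'E'
from plant import ctrl,snapshot
import cv2
a=snapshot("scene");cv2.imwrite("pics/s8.png",cv2.resize(a[160:300,290:480,::-1],None,fx=4,fy=4,interpolation=cv2.INTER_CUBIC))
E
```

```text
time_s: 22.8
eef_pos: [592.0, 221.8, 267.3]
tool_rot: [0.708, 0.707, -0.0, -0.0]
ft_force: [-0.1, -0.3, -2.7]
opening: 61.6
```

View pics/s8.png

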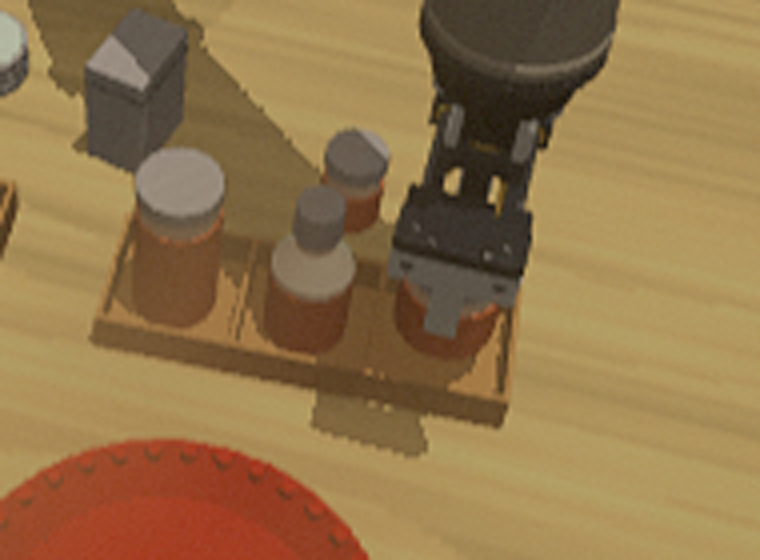

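The squat jar is just above rim height and centred to a few mm between the divider (375,335 in the crop) and the end wall (508,335). Lowering.

```bash
python3 -m inch '[[[0,0,0.3,0,0,0,50],[0,0,0.25,0,0,0,50],[0,0,0.1,0,0,0,50],[0,0,0.06,0,0,0,50],[0,0,0,0,0,0,50],[0,0,0.03,0,0,0,50],[0,0,0.03,0,0,0,50],[0,0,0,0,0,0,50],[0,0,0,0,0,0,50]]]' 25
```

```text
time_s: 23.75
eef_pos: [592.6, 221.3, 236.8]
tool_rot: [0.708, 0.706, 0.0, 0.0]
ft_force: [-0.6, 0.3, -1.9]
opening: 61.9
```

```bash
python3 -m inch '[[[0,0,0.02,0,0,0,50],[0,0,0.01,0,0,0,50],[0,0,0,0,0,0,50]]]' 25
```

```text
time_s: 24.05
eef_pos: [592.6, 221.4, 235.9]
tool_rot: [0.708, 0.706, 0.0, 0.0]
ft_force: [-1.7, -1.1, 4.7]
opening: 61.5
```

```bash
python3 -m inch '[[[0,0,-0.02,0,0,0,90],[0,0,0,0,0,0,90],[0,0,0,0,0,0,90],[0,0,0,0,0,0,90],[0,0,-0.3,0,0,0,90],[0,0,-0.7,0,0,0,90],[0,0,-0.7,0,0,0,94],[0,0,-0.7,0,0,0,94],[0,0,-0.7,0,0,0,94],[-0.3,-0.15,0,0,0,0,94],[-0.7,-0.35,0,0,0,0,94],[-0.7,-0.35,0,0,0,0,94],[-0.7,-0.35,0,0,0,0,94],[-0.7,-0.35,0,0,0,0,94],[-0.7,-0.35,0,0,0,0,94],[-0.7,-0.35,0,0,0,0,94],[-0.7,-0.35,0,0,0,0,94],[-0.6,-0.3,0,0,0,0,94],[0,0,0,0,0,0,94],[0,0,0,0,0,0,94]]]' 25; python3 - <<'E'
from plant import ctrl,snapshot
import cv2
print(ctrl.sense()["joint_pos"])
a=snapshot("scene");cv2.imwrite("pics/s9.png",cv2.resize(a[130:290,290:510,::-1],None,fx=3.6,fy=3.6,interpolation=cv2.INTER_CUBIC))
E
```

```text
time_s: 26.05
eef_pos: [475.7, -10.8, 360.6]
tool_rot: [0.708, 0.706, 0.0, 0.0]
ft_force: [-0.1, -0.4, -0.2]
opening: 93.9
[ 0.54215711  0.21803591 -0.72847607  2.05135263  0.1806868   0.93383573
 -0.2864081 ]
```

View pics/s9.png

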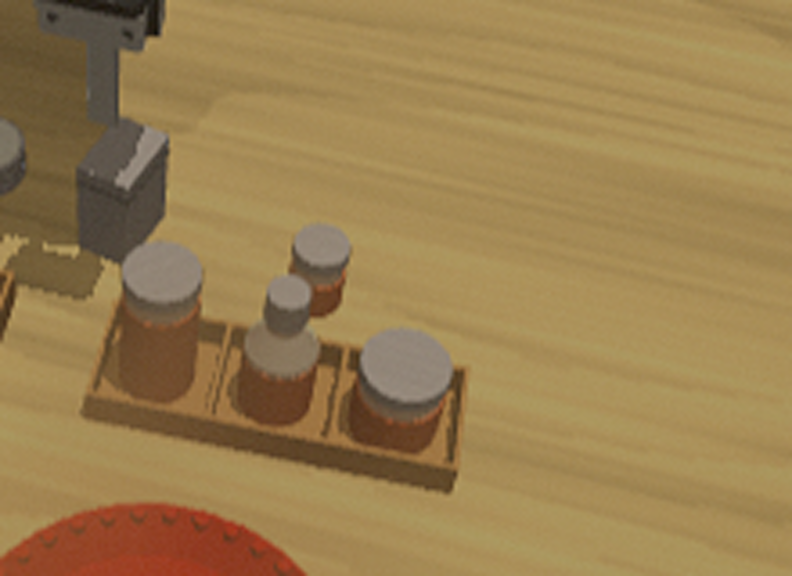

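The long carton is filled correctly. Next I'll turn the gripper for the tin, whose 44 mm direction is at 79°.

```bash
python3 -m inch '[[[-0.03,0.05,0,0,0,-7.2,94],[0,0,0,0,0,-7.2,94],[0,0,0,0,0,-7.2,94],[0,0,0,0,0,-7.2,94],[0,0,0,0,0,-7.2,94],[0,0,0,0,0,-7.2,94],[0,0,0,0,0,-7.2,94],[0,0,0,0,0,-7.2,94],[0,0,0,0,0,-7.2,94],[0,0,0,0,0,-7.2,94],[0,0,0,0,0,-7.2,94],[0,0,0,0,0,0,94],[0,0,0,0,0,0,94]]]' 25; python3 - <<'E'
from plant import ctrl,snapshot
import cv2
print(ctrl.sense()["joint_pos"])
a=snapshot("scene");cv2.imwrite("pics/s10.png",cv2.resize(a[100:240,240:430,::-1],None,fx=4,fy=4,interpolation=cv2.INTER_CUBIC))
E
```

```text
time_s: 27.4
eef_pos: [478.1, -11.0, 360.3]
tool_rot: [0.097, 0.995, 0.0, -0.0]
ft_force: [0.3, 1.5, -0.4]
opening: 94.2
[ 0.73975354  0.27869528 -0.96686755  2.03781298  0.27905811  0.96115687
  1.00575926]
```

View pics/s10.png

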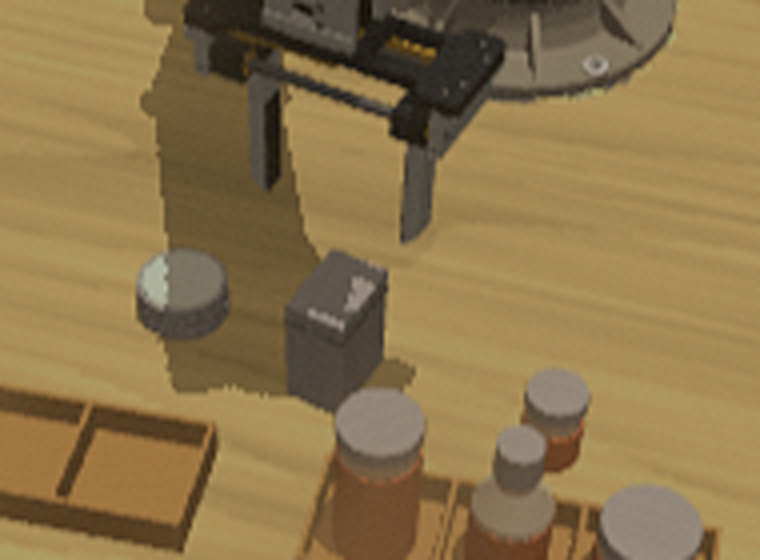

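The fingers straddle the tin across its narrow side, clear of the lids. Descending.

```bash
python3 -m inch '[[[0,0.02,0.4,0,0,0,94],[0,0,0.6,0,0,0,94],[0,0,0.6,0,0,0,94],[0,0,0.6,0,0,0,94],[0,0,0.5,0,0,0,94],[0,0,0.3,0,0,0,94],[0,0,0,0,0,0,94],[0,0,0,0,0,0,30],[0,0,0,0,0,0,30],[0,0,0,0,0,0,30],[0,0,0,0,0,0,30],[0,0,0,0,0,0,30],[0,0,0,0,0,0,30],[0,0,0,0,0,0,30]]]' 25; python3 -c "
from plant import ctrl
print(ctrl.sense()['joint_pos'].round(2))"
```

```text
time_s: 28.85
eef_pos: [478.1, -11.0, 240.4]
tool_rot: [0.095, 0.995, -0.0, 0.0]
ft_force: [-1.6, -1.9, 4.0]
opening: 43.7
[ 0.59  0.46 -0.84  2.14  0.51  0.75  0.8 ]
```

```bash
python3 -m inch '[[[0,0,-0.2,0,0,0,30],[0,0,-0.5,0,0,0,30],[0,0,-0.6,0,0,0,30],[0,0,-0.7,0,0,0,30],[0,0,0,0,0,-4,30],[0,0,0,0,0,-8,30],[0,0,0,0,0,-4,30],[-0.17,-0.12,0,0,0,0,30],[-0.5,-0.5,0,0,0,0,30],[-0.6,-0.5,0,0,0,0,30],[-0.6,-0.5,0,0,0,0,30],[-0.6,-0.5,0,0,0,0,30],[-0.4,-0.4,0,0,0,0,30],[-0.2,-0.2,0,0,0,0,30],[0,0,0.2,0,0,0,30],[0,0,0.4,0,0,0,30],[0,0,0.3,0,0,0,30],[0,0,0,0,0,0,30],[0,0,0,0,0,0,30]]]' 25; python3 - <<'E'
from plant import ctrl,snapshot
import cv2
print(ctrl.sense()["joint_pos"].round(2))
for n,(a,b,c,d) in dict(scene=(130,270,190,380),top=(120,260,270,460)).items():
    i=snapshot(n);cv2.imwrite(f"pics/{n}11.png",cv2.resize(i[a:b,c:d,::-1],None,fx=4,fy=4,interpolation=cv2.INTER_CUBIC))
E
```

```text
time_s: 30.75
eef_pos: [609.6, -107.9, 284.0]
tool_rot: [-0.044, 0.999, 0.0, -0.0]
ft_force: [0.3, 0.2, -2.1]
opening: 44.0
[ 0.7   0.61 -0.85  1.8   0.54  0.99  1.28]
```

View pics/scene11.png

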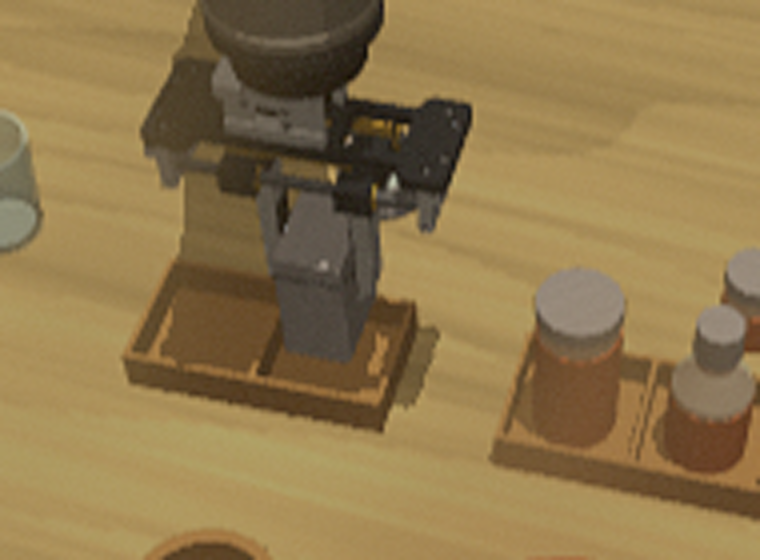

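View pics/top11.png

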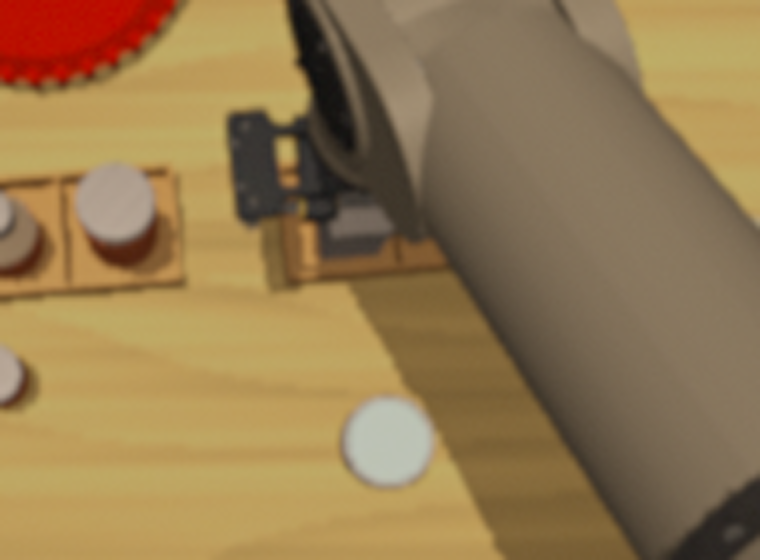

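```bash
python3 - <<'E'
import numpy as np
from h import *
def corners(cx,cy,yaw,hx,hy,z):
    a=np.radians(yaw);return [[cx+sx*hx*np.cos(a)-sy*hy*np.sin(a),cy+sx*hx*np.sin(a)+sy*hy*np.cos(a),z] for sx,sy in((1,1),(-1,1),(1,-1),(-1,-1))]
s=lambda P:((proj("scene",P)-[190,130])*4+1.5).round(0).tolist()
print("rim FR,BR,FL,BL",s(corners(613.5,-150.5,4.87,44,86,30)))
print("obs [385,412],[415,303],[125,357],[178,262]")
print(cast("scene",[(190+x/4-.375,130+y/4-.375) for x,y in((385,412),(415,303),(125,357),(178,262))],30).round(1).tolist())
print("tin bottom",s(corners(609.6,-107.9,4.9,32,22,44)))
E
```

```text
rim FR,BR,FL,BL [[380.0, 401.0], [417.0, 298.0], [122.0, 352.0], [172.0, 253.0]]
obs [385,412],[415,303],[125,357],[178,262]
[[656.8, -54.8, 30.0], [566.7, -68.2, 30.0], [667.9, -229.0, 30.0], [582.7, -232.4, 30.0]]
tin bottom [[351.0, 366.0], [380.0, 292.0], [285.0, 354.0], [315.0, 280.0]]
```

```bash
python3 - <<'E'
from plant import snapshot
import cv2
i=snapshot("scene");cv2.imwrite("pics/s12.png",cv2.resize(i[180:242,215:300,::-1],None,fx=9,fy=9,interpolation=cv2.INTER_NEAREST))
E
```

```text
(no output)
```

View pics/s12.png

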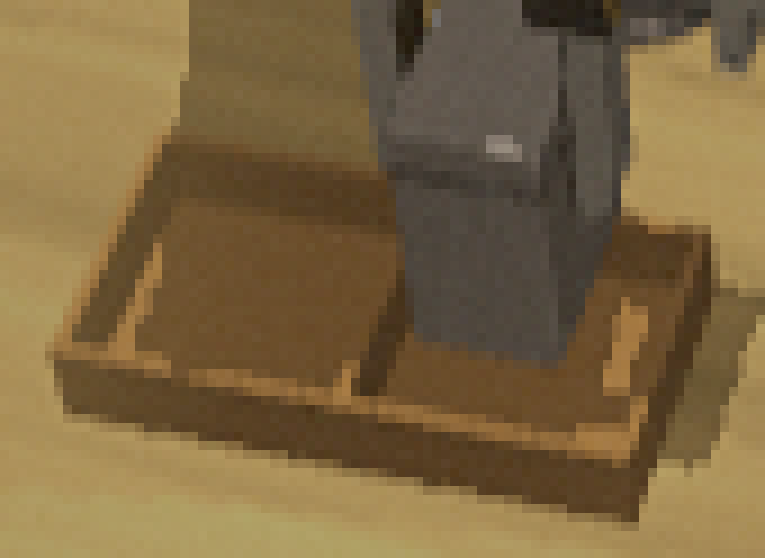

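```bash
python3 - <<'E'
import numpy as np
from h import *
f=lambda L:[(215+x/9-.5,180+y/9-.5) for x,y in L]
P=cast("scene",f([(635,460),(712,228),(50,352),(170,135)]),30)[:,:2];print(P.round(1).tolist(),P.mean(0))
print("tin front edge at z44",cast("scene",f([(413,340),(558,365)]),44).round(1).tolist())
a=np.radians(4.9);print("expected",[(609.6+32*np.cos(a)-s*22*np.sin(a),-107.9+32*np.sin(a)+s*22*np.cos(a)) for s in(-1,1)])
E
```

```text
[[651.5, -59.0], [564.7, -68.3], [667.8, -231.4], [581.3, -235.3]] [ 616.33947032 -148.48711623]
tin front edge at z44 [[641.3, -129.1, 44.0], [636.8, -87.0, 44.0]]
expected [(np.float64(643.3622217871311), np.float64(-127.0862549758042)), (np.float64(639.6038771690869), np.float64(-83.2470619434043))]
```

The scene view puts the tin about 5 mm behind the compartment centre, so I'll shift it 4 mm forward and 2 mm left, then lower it.

```bash
python3 -m inch '[[[-0.1,0.05,0,0,0,0,30],[0,0,0,0,0,0,30],[0,0,0.3,0,0,0,30],[0,0,0.3,0,0,0,30],[0,0,0.2,0,0,0,30],[0,0,0.1,0,0,0,30],[0,0,0.04,0,0,0,30],[0,0,0,0,0,0,30],[0,0,0,0,0,0,30]]]' 25; python3 - <<'E'
from plant import snapshot
import cv2
i=snapshot("scene");cv2.imwrite("pics/s13.png",cv2.resize(i[180:242,215:300,::-1],None,fx=9,fy=9,interpolation=cv2.INTER_NEAREST))
E
```

```text
time_s: 31.8
eef_pos: [613.9, -106.0, 247.0]
tool_rot: [-0.044, 0.999, 0.0, 0.0]
ft_force: [0.1, 0.2, -1.7]
opening: 43.9
```

View pics/s13.png

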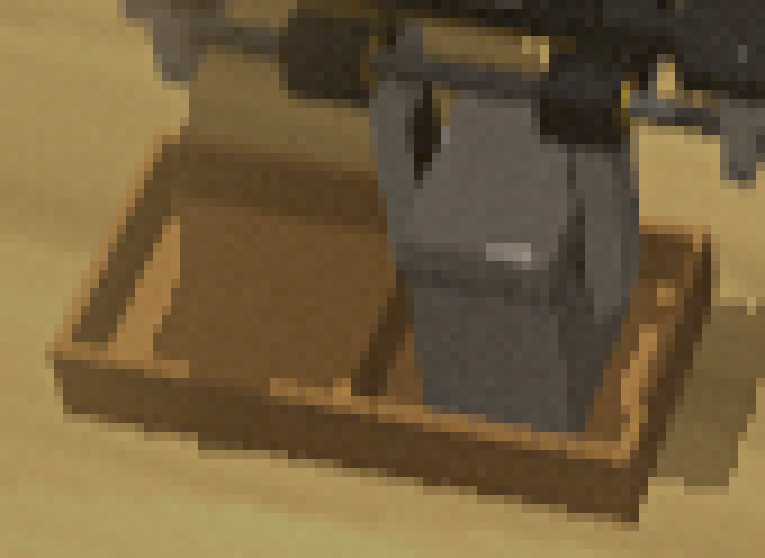

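The tin is inside its compartment, and the near-zero side forces mean it isn't touching a wall. Easing it down.

```bash
python3 -m inch '[[[0,0,0.03,0,0,0,30],[0,0,0.02,0,0,0,30],[0,0,0.01,0,0,0,30],[0,0,0,0,0,0,30]]]' 25
```

```text
time_s: 32.25
eef_pos: [613.8, -106.1, 244.5]
tool_rot: [-0.044, 0.999, -0.0, 0.0]
ft_force: [-1.4, -0.7, 1.8]
opening: 43.8
```

```bash
python3 -m inch '[[[0,0,0,0,0,0,75],[0,0,0,0,0,0,75],[0,0,0,0,0,0,75],[0,0,0,0,0,0,75],[0,0,-0.3,0,0,0,75],[0,0,-0.7,0,0,0,75],[0,0,-0.7,0,0,0,75],[0,0,-0.7,0,0,0,75],[0,0,-0.5,0,0,7.9,75],[0,0,0,0,0,7.9,75],[0,0,0,0,0,7.9,75],[0,0,0,0,0,7.9,75],[0,0,0,0,0,7.9,75],[0,0,0,0,0,7.9,75],[0,0,0,0,0,7.9,75],[0,0,0,0,0,7.9,75],[0,0,0,0,0,7.9,75],[0,0,0,0,0,7.9,75],[0,0,0,0,0,7.9,75],[0,0,0,0,0,8.1,75]]]' 25;python3 -m inch '[[[0.3,-0.15,0,0,0,0,75],[0.7,-0.32,0,0,0,0,75],[0.7,-0.32,0,0,0,0,75],[0.7,-0.32,0,0,0,0,75],[0.7,-0.32,0,0,0,0,75],[0.7,-0.32,0,0,0,0,75],[0.7,-0.32,0,0,0,0,75],[0.7,-0.32,0,0,0,0,75],[0.7,-0.32,0,0,0,0,75],[0.35,-0.2,0,0,0,0,75],[0,0,0,0,0,0,75],[0,0,0,0,0,0,75]]]' 25
python3 - <<'E'
from plant import snapshot
import cv2
i=snapshot("scene");cv2.imwrite("pics/s14.png",cv2.resize(i[110:280,210:430,::-1],None,fx=3.5,fy=3.5,interpolation=cv2.INTER_CUBIC))
E
```

```text
time_s: 34.25
eef_pos: [613.8, -105.8, 361.3]
tool_rot: [0.709, 0.706, 0.0, 0.0]
ft_force: [0.4, 0.1, 0.0]
opening: 75.0
time_s: 35.45
eef_pos: [496.8, 144.2, 360.7]
tool_rot: [0.705, 0.709, 0.0, 0.0]
ft_force: [-0.8, -0.5, -1.0]
opening: 74.9
```

View pics/s14.png

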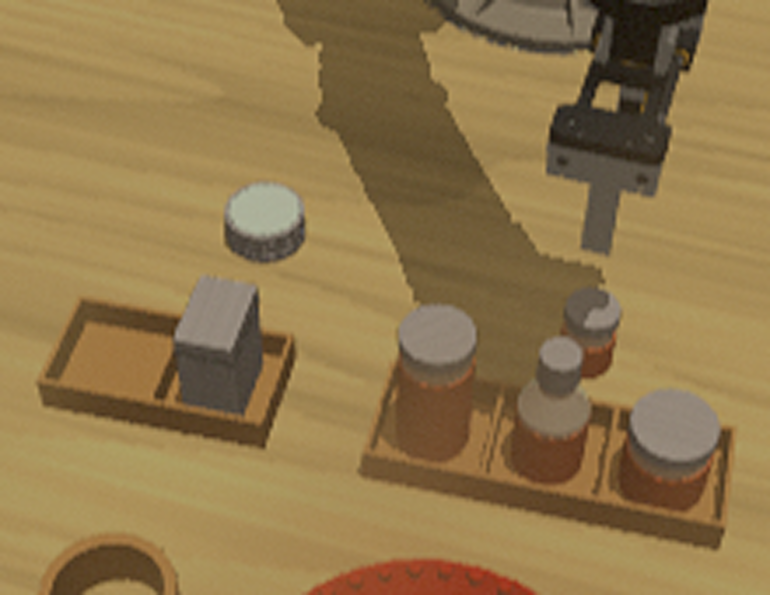

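The tin stands upright in the short carton, and the gripper is above the small jar. The gripper's body must stay above the bottle top (122 mm), so I'll grip at 52 mm, which puts the body at 130 mm.

```bash
python3 -m inch '[[[0,0,0.4,0,0,0,75],[0,0,0.6,0,0,0,75],[0,0,0.6,0,0,0,75],[0,0,0.6,0,0,0,75],[0,0,0.5,0,0,0,70],[0,0,0.3,0,0,0,70],[0,0,0.2,0,0,0,70],[0,0,0,0,0,0,70],[0,0,0,0,0,0,30],[0,0,0,0,0,0,30],[0,0,0,0,0,0,30],[0,0,0,0,0,0,30],[0,0,0,0,0,0,30]]]' 20
```

```text
time_s: 36.8
eef_pos: [497.2, 143.9, 232.7]
tool_rot: [0.707, 0.707, 0.0, 0.0]
ft_force: [-2.6, 0.2, 7.4]
opening: 41.3
```

```bash
python3 -m inch '[[[0,0,-0.3,0,0,0,30],[0,0,-0.6,0,0,0,30],[0,0,-0.7,0,0,0,30],[0,0,-0.7,0,0,0,30],[0,0,-0.7,0,0,0,30],[-0.3,0.1,0,0,0,0,30],[-0.7,0.25,0,0,0,0,30],[-0.7,0.25,0,0,0,0,30],[-0.7,0.25,0,0,0,0,30],[-0.7,0.25,0,0,0,0,30],[-0.7,0.25,0,0,0,0,30],[-0.7,0.25,0,0,0,0,30],[-0.7,0.25,0,0,0,0,30],[-0.7,0.25,0,0,0,0,30],[-0.7,0.25,0,0,0,0,30],[-0.7,0.25,0,0,0,0,30],[-0.7,0.25,0,0,0,0,30],[-0.4,0.15,0,0,0,0,30],[0,0,0,0,0,0,30],[0,0,0,0,0,0,30]]]' 20; python3 -m inch '[[[0,0,0.3,0,0,0,30],[0,0,0.6,0,0,0,30],[0,0,0.6,0,0,0,30],[0,0,0.4,0,0,0,30],[0,0,0,0,0,0,30],[0,0,0,0,0,0,30]]]' 20
python3 - <<'E'
from plant import snapshot
import cv2
i=snapshot("scene");cv2.imwrite("pics/s15.png",cv2.resize(i[160:250,200:310,::-1],None,fx=7,fy=6.6,interpolation=cv2.INTER_CUBIC))
E
```

```text
time_s: 38.8
eef_pos: [617.3, -191.5, 352.0]
tool_rot: [0.707, 0.708, 0.0, -0.0]
ft_force: [-0.2, 0.6, -0.5]
opening: 41.9
time_s: 39.4
eef_pos: [617.7, -191.5, 276.5]
tool_rot: [0.707, 0.708, 0.0, -0.0]
ft_force: [-0.3, -0.4, -1.3]
opening: 41.6
```

View pics/s15.png

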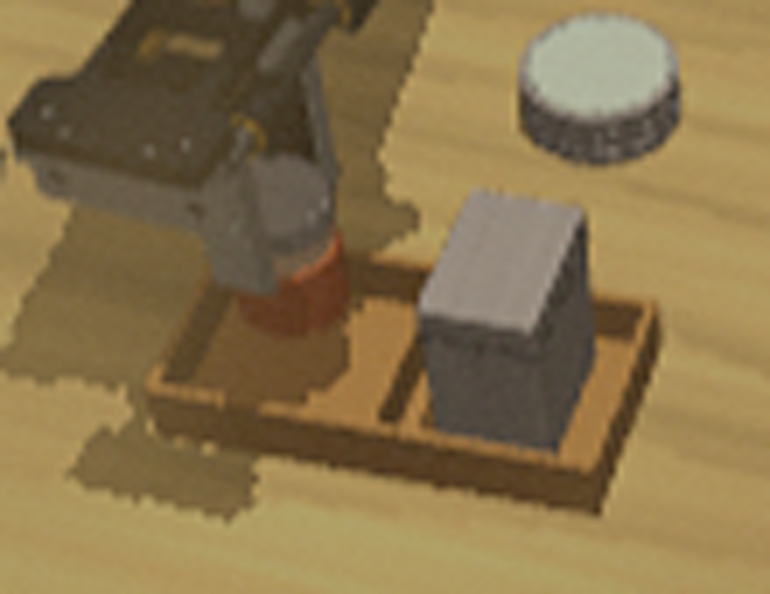

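The small jar hangs over the left compartment, and the tin is upright and clear of the divider. Lowering.

```bash
python3 -m inch '[[[0,0,0.3,0,0,0,30],[0,0,0.3,0,0,0,30],[0,0,0.2,0,0,0,30],[0,0,0.1,0,0,0,30],[0,0,0.04,0,0,0,30],[0,0,0,0,0,0,30],[0,0,0.03,0,0,0,30],[0,0,0,0,0,0,30]]]' 20;python3 -m inch '[[[0,0,0.02,0,0,0,30],[0,0,0,0,0,0,30]]]' 20
```

```text
time_s: 40.25
eef_pos: [617.6, -192.1, 237.7]
tool_rot: [0.707, 0.707, 0.0, 0.0]
ft_force: [0.7, 0.2, -1.8]
opening: 41.5
time_s: 40.45
eef_pos: [617.5, -192.1, 236.8]
tool_rot: [0.707, 0.707, 0.0, 0.0]
ft_force: [0.3, 0.1, -1.1]
opening: 41.6
```

```bash
python3 -m inch '[[[0,0,0.015,0,0,0,30],[0,0,0,0,0,0,30]]]' 20
```

```text
time_s: 40.65
eef_pos: [617.6, -192.0, 236.8]
tool_rot: [0.707, 0.707, -0.0, 0.0]
ft_force: [-2.8, 1.1, 8.1]
opening: 41.5
```

Contact with the carton floor. Releasing, rising, and backing away for a final look.

```bash
python3 -m inch '[[[0,0,-0.01,0,0,0,70],[0,0,0,0,0,0,70],[0,0,0,0,0,0,70],[0,0,0,0,0,0,70],[0,0,-0.3,0,0,0,70],[0,0,-0.7,0,0,0,70],[0,0,-0.7,0,0,0,70],[0,0,-0.7,0,0,0,70],[0,0,-0.7,0,0,0,70],[0,0,-0.7,0,0,0,70],[0,-0.6,-0.4,0,0,0,70],[0,-0.6,0,0,0,0,70],[0,-0.6,0,0,0,0,70],[0,-0.6,0,0,0,0,70],[-0.3,-0.5,0,0,0,0,70],[-0.3,-0.5,0,0,0,0,70],[0,0,0,0,0,0,70],[0,0,0,0,0,0,70]]]' 20; python3 - <<'E'
from plant import snapshot
import cv2
for n,(a,b,c,d) in dict(scene=(110,290,160,480),top=(120,270,160,480)).items():
    i=snapshot(n);cv2.imwrite(f"pics/{n}16.png",i[:,:,::-1]);cv2.imwrite(f"pics/{n}16c.png",cv2.resize(i[a:b,c:d,::-1],None,fx=2.5,fy=2.5,interpolation=cv2.INTER_CUBIC))
E
```

```text
time_s: 42.45
eef_pos: [481.5, -216.2, 405.4]
tool_rot: [0.707, 0.707, 0.0, 0.001]
ft_force: [0.4, -0.5, -0.3]
opening: 69.7
```

View pics/scene16c.png

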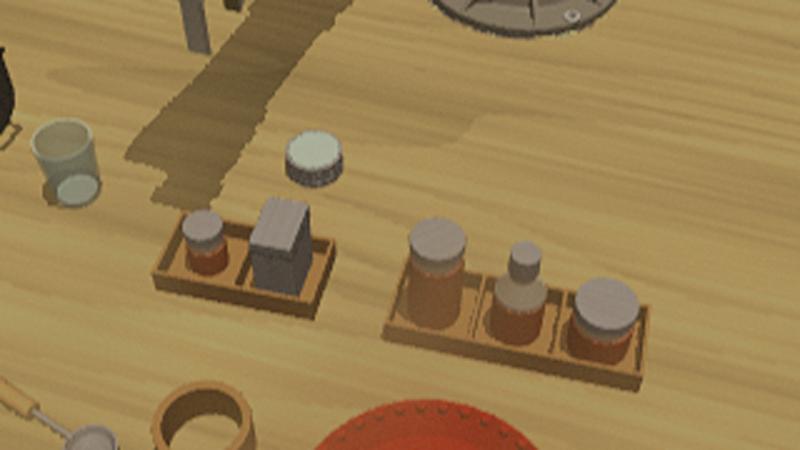

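View pics/top16c.png

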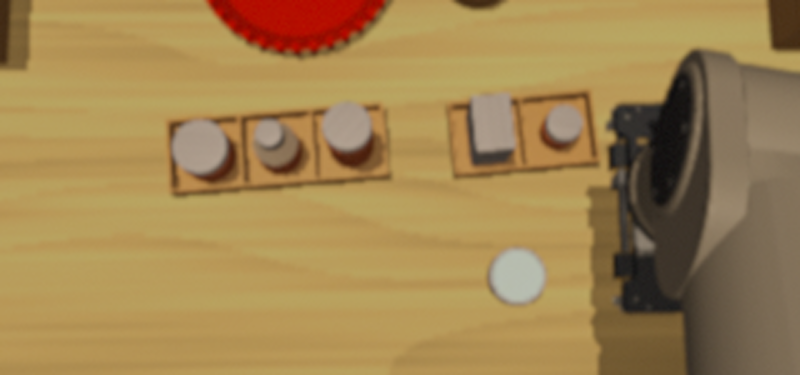

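Both views show all five items upright in the right compartments, with the tumbler and lids where they were. One numeric check on the top centres and the bystanders before handing in.

```bash
python3 - <<'E'
import cv2,numpy as np
from h import *
for n,roi in(("top",(145,250,160,400)),("scene",(125,275,165,495))):
    im=cv2.imread(f"pics/{n}16.png");hsv=cv2.cvtColor(im,cv2.COLOR_BGR2HSV)
    m=np.zeros(im.shape[:2],np.uint8);a,b,c,d=roi
    m[a:b,c:d]=((hsv[a:b,c:d,1]<75)&(hsv[a:b,c:d,2]>100))*255
    k,l,st,ce=cv2.connectedComponentsWithStats(m)
    for i in range(1,k):
        if st[i,4]>60: print(n,ce[i].round(1),st[i,4],{z:cast(n,ce[i],z)[0,:2].round(0).tolist() for z in(30,66,74,94,120)})
a=cv2.absdiff(cv2.imread("pics/scene0.png"),cv2.imread("pics/scene16.png"));print("tumbler diff",a[155:195,170:202].mean(),"lids",a[160:186,272:299].mean())
E
```

```text
top [356.4 169. ] 359 {30: [626.0, -112.0], 66: [618.0, -108.0], 74: [616.0, -107.0], 94: [612.0, -105.0], 120: [606.0, -102.0]}
top [298.3 170.3] 295 {30: [624.0, 59.0], 66: [616.0, 57.0], 74: [614.0, 57.0], 94: [610.0, 56.0], 120: [604.0, 55.0]}
top [385.2 169.2] 152 {30: [625.0, -197.0], 66: [617.0, -190.0], 74: [615.0, -189.0], 94: [610.0, -185.0], 120: [605.0, -180.0]}
top [239.5 178.3] 379 {30: [602.0, 230.0], 66: [595.0, 223.0], 74: [593.0, 221.0], 94: [589.0, 217.0], 120: [583.0, 212.0]}
top [267.2 173.2] 103 {30: [616.0, 150.0], 66: [609.0, 145.0], 74: [607.0, 144.0], 94: [602.0, 142.0], 120: [597.0, 138.0]}
top [366.5 230. ] 409 {30: [447.0, -136.0], 66: [445.0, -131.0], 74: [444.0, -130.0], 94: [443.0, -128.0], 120: [441.0, -124.0]}
scene [188.  177.3] 397 {30: [562.0, -384.0], 66: [591.0, -358.0], 74: [597.0, -353.0], 94: [613.0, -339.0], 120: [634.0, -320.0]}
scene [285.1 169.9] 299 {30: [449.0, -137.0], 66: [483.0, -122.0], 74: [490.0, -119.0], 94: [509.0, -110.0], 120: [533.0, -100.0]}
scene [271.  199.2] 336 {30: [565.0, -133.0], 66: [594.0, -118.0], 74: [600.0, -114.0], 94: [616.0, -106.0], 120: [636.0, -96.0]}
scene [240.4 199.8] 159 {30: [593.0, -209.0], 66: [620.0, -191.0], 74: [626.0, -187.0], 94: [641.0, -177.0], 120: [661.0, -164.0]}
scene [334.6 205.4] 300 {30: [532.0, 35.0], 66: [562.0, 43.0], 74: [569.0, 45.0], 94: [585.0, 49.0], 120: [607.0, 55.0]}
scene [369.9 211. ] 94 {30: [522.0, 129.0], 66: [552.0, 132.0], 74: [559.0, 133.0], 94: [576.0, 135.0], 120: [598.0, 138.0]}
scene [402.5 231.2] 414 {30: [561.0, 222.0], 66: [589.0, 222.0], 74: [596.0, 222.0], 94: [612.0, 222.0], 120: [632.0, 222.0]}
tumbler diff 1.8411458333333333 lids 1.7844254510921178
```

All the tops lie at the expected heights, within 3 mm of where I released them, and the bystanders haven't moved. Handing in.

```bash
python3 -c "
from plant import close_job
print(close_job())"
```

```text
the job is handed in; nothing more can be done
None
```

Both cartons are packed and the job is handed in, at about 42 s of the 144 s allowed; `close_job` reports no verdict.

- **Long carton:** the bottle is in the middle compartment, the tall jar at the end nearest the short carton, and the squat jar at the other end.
- **Short carton:** the tin is in the compartment nearest the long carton and the small jar in the other.
- **Setting down:** I placed the bottle first, then the tall jar, squat jar, tin and small jar. Each one was eased down until the wrist force showed contact. This came within about 0.2 mm of the expected floor height each time, with the force readings at or below about 17 N.
- **Last checks:** both camera views show all five items upright. Their top centres are within about 3 mm of where I released them, at the heights they should have. The tumbler and lid stack look unchanged in the picture, and the arm was clear of everything.
- **Disagreement:** the two cameras differed by about 5–8 mm on the carton positions. I used a value in between, and shifted the tin about 4 mm before lowering it. No side contact showed at any placing.

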